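# Stand the toppled spray cans up in their lane and close the row

## Robot

A 6-joint arm with a two-finger parallel gripper is mounted at the origin on the work surface. World frame = base frame: x ahead of the robot, y to its left, z up, the work surface at z = 0. Lengths are in m, angles in rad, forces in N, time in s.
With the tool pointing down it reaches from about 0.375 to 0.9 m from the base axis. Payload 3.1 kg.
Tool frame: the origin (TCP) lies at the centre of the arm's flange, where the gripper is bolted on; the fingertips stand 182 mm ahead of it and the grasp point (between the pads) lies 164 mm ahead of it; z points along the fingers, y is the line along which they close (so a half turn about z gives the same grasp; the last joint's range is limited). The gripper opens to 87 mm and grips with 3 to 60 N. Pads are 19 mm wide; open, the fingers measure 117 mm over their backs; the gripper's body (75 mm by 190 mm) begins 51 mm behind the grasp point.
Start: joints at [1.097, 0.527, 1.433, -0, 1.181, -0.178], TCP at [0.182, 0.598, 0.405] pointing down, gripper open.
Joint ranges: [-3.08, 3.08], [-0.75, 2.2], [0.22, 2.44], [-1.43, 4.57], [0, 2.65], [-2.85, 2.85]. Speed limits (rad/s): [2.79, 2.79, 3.14, 3.14, 3.14, 3.14].

## Interface

Orientations are given as a unit quaternion [x, y, z, w].
In Python, from rig import * gives the robot as it stands.
- The arm moves only by the tool move_arm, never from a script. Its argument "commands" is a list that holds one entry, the list of rows, each a list of 6 numbers: the shift along the tool's x, y, z in units of 40 mm (1.0 is 40 mm), then the turn, a rotation vector about the tool's x, y, z in rad. A call has 1 to 12 rows; each row is the pose to reach, as a shift and turn from the pose commanded when the call began, along the tool's axes at that moment; what a row does not reach only later rows make up. A row lasts 1/8 s, in which the tool goes at most 62.5 mm and 10.7 degrees, less where a joint would pass 70% of its speed; a pose out of reach is approached as far as the arm can. A call with a gripper value outside its range is refused whole. "claw" is the closure, from -1 (fully open) to 1 (shut), so that 0 is half open, set as the call begins (left out, the last holds). The fingers move at their own pace and stop on an object; "squeeze" is the grip in N (left out, the last holds). Time passes only in rows, so rows that repeat a pose let the fingers close. It gives the time, the measured TCP pose, the force, the opening and the grip force at its end, in the units of the state.
- get_obs(): the state, without advancing time (a new reading comes with each control period).
- camera(name): name is "scene" or "top" or "wrist"; returns a dict with "pixels" (480x640x3 uint8, blue, green, red), "range_z" (480x640 float32, m along the optical axis (not along the pixel's ray), 0 where there is no reading), "camera_matrix" (3x3 intrinsics, pixels), "extrinsics" (4x4, takes a point from world to camera coordinates). Camera axes: x right, y up, looking along -z (the intrinsics and any distortion apply to the point x, -y, -z); pixel columns grow to the right and rows downward; lengths in m; the calibration is good to about 2 mm. The wrist camera is an equidistant fisheye: a pixel r from the principal point sees the ray r / f radians off the axis. A picture is of the moment at which its call begins.
- hand_in(): hands the job in; it is judged then, once.
The state is a dict: "time": time; "q": joint angles; "joint_velocities": joint speeds; "joint_torque": joint torques, N m; "position": TCP position; "tool_rot": TCP orientation; "ft_force": force on the tool from outside, world axes, zero at the start; "moment": the same for the moment, N m; "grip_width": finger opening in m; "grip_force": force on a finger pad.
Only numpy, scipy, OpenCV 4.12 (cv2) and the standard library are available. Lean on these libraries where they do the work, as an engineer would, in place of code of your own. Each camera call takes 0.05 s, during which the arm holds its last target. There are 200 camera calls.

## Task

Two spray cans have toppled in the lane and lean out over its two ends. First stand both of them upright on the lane floor beside the others, without knocking over the others or moving the things around the lane, leaving the sliding end stop where it is; then push the end stop in along the lane until the four containers stand closed up in a snug row against the fixed end board, all still upright.

Things in the scene. Friction and masses are not known exactly. Their poses are not given: they have to be found in the camera images.
- lane: Fixed lane. Origin on the table under its middle; y along it towards the fixed end board, x across, z up. Plywood floor 8 mm thick, y = -250 to +215 mm; two aluminium rails rise 30 mm above it, 52 mm apart inside, 64 mm outside. End board: 15 mm thick, top 88 mm above the table, inner face at y = +200 mm. End stop's inner face starts at y = -200 mm.
- end_stop (a joint): Travel of the end stop along the lane, m: 0 at the start (outermost), growing towards the end board, at most 0.225. Clear length inside = 400 mm minus travel; four feet take 188 mm, so a closed row reads about 0.21. Slides with about 3 N, up to 15 N with cans ahead of it; stays where left.
- stop_center (a point): Centre of the end stop: wooden block 25 mm thick along the lane, 50 mm wide across, 80 mm tall (top 88 mm above the table), opposite the end board. Axes as the lane's. Can be pushed on its outer (lane -y) face.
- can_left_center (a point): Aerosol can 168 mm tall, about 0.2 kg: straight body 44 mm in diameter up to 132 mm, wider foot rim (47 mm, 8 mm high), white cap 35 mm in diameter from 140 mm up. Point on its axis half-way up, 84 mm above its foot; z from foot to cap. Starts tipped about 40 degrees from upright along the lane, foot on the lane floor, body lying over the top edge of the fixed end board, cap outwards (lane +y).
- can_right_center (a point): Aerosol can 168 mm tall, about 0.2 kg: straight body 44 mm in diameter up to 132 mm, wider foot rim (47 mm, 8 mm high), white cap 35 mm in diameter from 140 mm up. Point on its axis half-way up, 84 mm above its foot; z from foot to cap. Starts tipped about 40 degrees from upright along the lane, foot on the lane floor, body lying over the top edge of the end stop, cap outwards (lane -y).
- can_mid_center (a point): Aerosol can 168 mm tall, about 0.2 kg: straight body 44 mm in diameter up to 132 mm, wider foot rim (47 mm, 8 mm high), white cap 35 mm in diameter from 140 mm up. Point on its axis half-way up, 84 mm above its foot; z from foot to cap. It stands upright in the lane near its middle, at one side or the other of the glue bottle.
- glue_center (a point): white plastic glue bottle with pointed nozzle, 136 mm tall, same 47 mm foot rim and 44 mm body (body up to 90 mm, nozzle above); stands upright in the lane near its middle. Point: on its axis, half-way up (68 mm above its foot). z up.
- thread_cone: bystander: black thread cone 110 mm tall, 64 mm wide, standing beyond the lane; origin under its centre
- mug: bystander: white mug 90 mm tall, 80 mm wide, beyond the lane; origin under its centre
- chalk_tin: bystander: flat steel tin 60 x 100 x 25 mm between robot and lane; origin under its centre
Mind the look-alikes: they are no part of the job. What is shaped like the part that bears glue_center but blue or turquoise is not meant.

How it is judged:
By the outcome, as a careful person would: the job done as asked, in the order asked, and still so for the second after the job is handed in, with the robot touching nothing.
It also fails if it takes over 67 s, if anything falls off the work surface, if the arm or the gripper's body presses on something with over 40 N, if the wrist force passes 120 N, or if a joint passes its speed limit or range.

## Working session

There is one attempt and no reset: what is moved stays moved. The work goes in short steps, Python scripts to look and compute and a tool call to move; the robot and the scene stay as the last step left them, time stands still between calls to the robot, and variables do not carry over. Pictures are saved under pics/ and viewed, at most 10 in all, crops included, and the job is handed in when it is done.

Besides the shell and the picture viewer there is one more tool, called as name([rows], argument=value, ...), one row to a line, values as JSON. move_arm: Moves the arm, as the interface text tells. Its arguments: {"type":"object","properties":{"commands":{"type":"array","items":{"type":"array","items":{"type":"array","items":{"type":"number"}}}},"claw":{"type":"number"},"squeeze":{"type":"number"}},"required":["commands"]}

```bash
mkdir -p pics; ls; python3 - <<'E'
from rig import *
import cv2,numpy as np
for n in("scene","top"):
    c=camera(n); cv2.imwrite(f"pics/{n}0.png",c["pixels"]); np.savez(f"{n}0.npz",**c)
    print(n,c["camera_matrix"].round(1).tolist(),c["extrinsics"].round(3).tolist())
o=get_obs();print(o)
E
```

```text
pics
scene [[468.4, 0.0, 324.5], [0.0, 468.4, 244.5], [0.0, 0.0, 1.0]] [[-0.675, 0.737, 0.002, 0.381], [-0.566, -0.52, 0.639, 0.279], [0.473, 0.431, 0.769, -1.244], [0.0, 0.0, 0.0, 1.0]]
top [[474.4, 0.0, 315.1], [0.0, 474.4, 241.8], [0.0, 0.0, 1.0]] [[0.028, -0.999, 0.017, -0.031], [0.994, 0.029, 0.103, -0.587], [-0.104, 0.014, 0.995, -0.753], [0.0, 0.0, 0.0, 1.0]]
{'time': 0.1, 'q': array([ 1.09750219e+00,  5.28406490e-01,  1.43378211e+00, -3.96238707e-05,
        1.18140714e+00, -1.78508608e-01]), 'joint_velocities': array([-0.00051656, -0.00202692, -0.0031415 , -0.00197746,  0.00026717,
        0.00033003]), 'joint_torque': array([-5.53393438e-04, -4.40991282e+01, -1.77150893e+01,  6.34774799e-02,
        5.34393790e-02, -4.47542573e-05]), 'position': array([0.18142221, 0.59776617, 0.40384615]), 'tool_rot': array([ 1.46852135e-01,  9.89157948e-01, -9.54689516e-04, -3.03299745e-04]), 'ft_force': array([ 0.17498091, -0.73061001,  0.03844022]), 'moment': array([-0.03155936, -0.01889027, -0.01989615]), 'grip_force': 0.0, 'grip_width': 0.0869524442638694}
```

View pics/scene0.png

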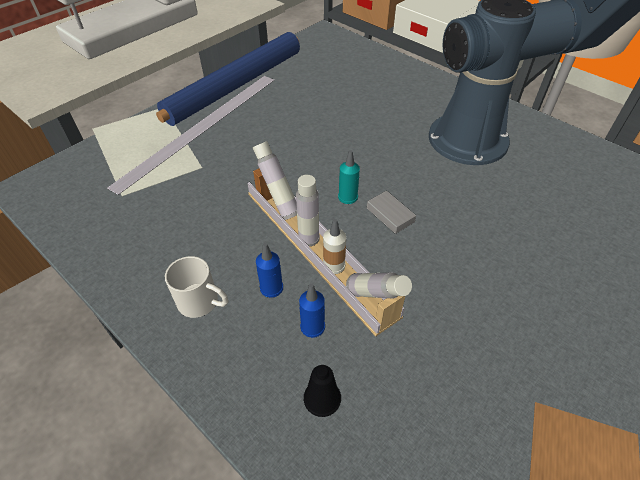

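View pics/top0.png

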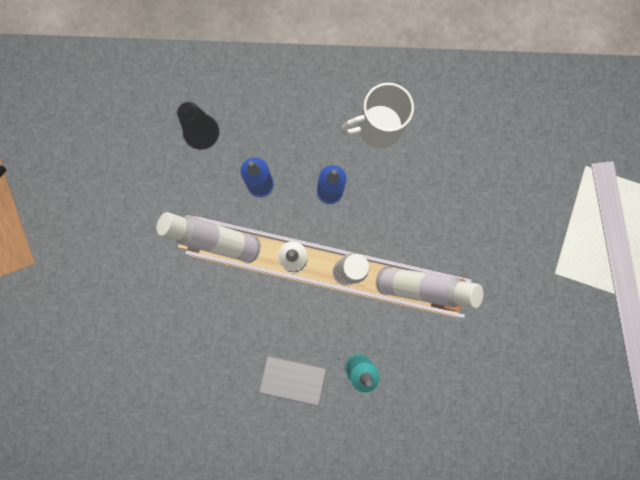

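The scene view shows the lane running from the brown end stop (265,183) to the light end board (390,310). In the top view the end board is at the left (185,245) and the stop at the right (450,310). The left can's cap is at (170,224) and the right can's at (475,295). The glue bottle is at (292,257) and the mid can at (355,268). The blue and teal bottles are look-alikes.

```bash
cat > h.py <<'E'
import numpy as np,cv2
def cloud(c):
    d=c["range_z"];K=c["camera_matrix"];E=c["extrinsics"]
    v,u=np.mgrid[:480,:640]
    p=np.stack([(u-K[0,2])/K[0,0]*d,-(v-K[1,2])/K[1,1]*d,-d],-1)
    w=(p-E[:3,3])@E[:3,:3]
    w[d==0]=np.nan
    return w
E
python3 - <<'E'
from h import *
c=np.load("top0.npz"); s=np.load("scene0.npz")
W=cloud(c);S=cloud(s)
m=np.zeros((480,640),bool);m[205:325,150:490]=1
z=W[...,2]
print("table z",np.nanmedian(z[380:460,100:250]), np.nanmedian(z[60:90,250:330]))
r=m&(z>.030)&(z<.044)
P=W[r][:,:2]
(cx,cy),(a,b),ang=cv2.minAreaRect(P.astype(np.float32));print("rails",cx,cy,a,b,ang,r.sum())
# direction by lines: PCA refined
box=cv2.boxPoints(((cx,cy),(a,b),ang))
e=[box[1]-box[0],box[2]-box[1]];L=max(e,key=np.linalg.norm);L=L/np.linalg.norm(L)
if L[1]<0:L=-L
yaw=np.arctan2(-L[0],L[1]);print("yaw lane",np.degrees(yaw))
X=np.array([L[1],-L[0]])
q=(P-[cx,cy])@np.stack([X,L],1)
print("x pct",np.percentile(q[:,0],[0,1,5,50,95,99,100]).round(4),"y",np.percentile(q[:,1],[0,1,50,99,100]).round(4))
for sd in(1,-1):
    g=q[q[:,0]*sd>.02]; print(np.polyfit(g[:,1],g[:,0],1),len(g))
# everything above in the lane frame
for name,C in(("top",W),("scene",S)):
    A=C.reshape(-1,3);A=A[np.isfinite(A[:,0])]
    k=(A[:,:2]-[cx,cy])@np.stack([X,L],1)
    i=(abs(k[:,0])<.04)&(abs(k[:,1])<.33)&(A[:,2]>.05)
    k=np.c_[k,A[:,2]][i]
    print(name)
    for y0 in np.arange(-.32,.32,.02):
        g=k[(k[:,1]>=y0)&(k[:,1]<y0+.02)]
        if len(g)>5:
            t=g[g[:,2]>g[:,2].max()-.004]
            print(round(y0,2),len(g),"zmax",g[:,2].max().round(3),"x of top",t[:,0].mean().round(4),"xr",g[:,0].min().round(3),g[:,0].max().round(3))
E
```

```text
table z -0.0007422501193460905 -0.0004649768334212531
rails 0.5477735996246338 -0.03731921315193176 0.4637921154499054 0.06420435011386871 78.66980743408203 2397
yaw lane -11.330198
x pct [-0.0321 -0.032  -0.0315 -0.0138  0.0311  0.0317  0.0321] y [-0.2319 -0.2265  0.0079  0.2246  0.2319]
[-0.00098704  0.0287006 ] 954
[ 0.00020436 -0.02877388] 1125
top
-0.22 239 zmax 0.156 x of top -0.0002 xr -0.025 0.025
-0.2 525 zmax 0.161 x of top 0.0001 xr -0.025 0.024
-0.18 510 zmax 0.146 x of top -0.0011 xr -0.022 0.021
-0.16 499 zmax 0.13 x of top -0.0017 xr -0.022 0.022
-0.14 469 zmax 0.106 x of top -0.0012 xr -0.022 0.021
-0.12 390 zmax 0.083 x of top 0.0007 xr -0.022 0.021
-0.1 85 zmax 0.061 x of top 0.0014 xr -0.016 0.012
-0.06 134 zmax 0.178 x of top -0.0005 xr -0.019 0.013
-0.04 479 zmax 0.178 x of top -0.0003 xr -0.022 0.021
-0.02 249 zmax 0.177 x of top -0.0007 xr -0.019 0.017
0.02 33 zmax 0.1 x of top -0.0003 xr -0.01 0.008
0.04 373 zmax 0.145 x of top -0.0007 xr -0.022 0.021
0.06 296 zmax 0.146 x of top -0.001 xr -0.022 0.021
0.12 157 zmax 0.065 x of top -0.0005 xr -0.016 0.017
0.14 
[... 643 characters left out ...]
 x of top -0.0023 xr -0.014 0.015
-0.06 46 zmax 0.18 x of top 0.0003 xr -0.014 0.02
-0.04 432 zmax 0.181 x of top -0.0006 xr -0.02 0.023
-0.02 696 zmax 0.181 x of top 0.0004 xr -0.017 0.02
0.04 145 zmax 0.147 x of top -0.0005 xr -0.023 0.022
0.06 528 zmax 0.148 x of top 0.0014 xr -0.022 0.023
0.08 62 zmax 0.1 x of top 0.0024 xr -0.007 0.01
0.12 39 zmax 0.066 x of top 0.0043 xr -0.009 0.017
0.14 121 zmax 0.09 x of top 0.0032 xr -0.006 0.023
0.16 176 zmax 0.111 x of top 0.0043 xr -0.005 0.023
0.18 206 zmax 0.135 x of top 0.002 xr -0.004 0.022
0.2 281 zmax 0.15 x of top 0.0014 xr -0.02 0.026
0.22 712 zmax 0.162 x of top -0.0004 xr -0.025 0.026
0.24 194 zmax 0.155 x of top -0.001 xr -0.018 0.017
```

```bash
cat >> h.py <<'E'
from scipy.spatial.transform import Rotation as R
yaw=np.radians(-11.33)
LX=np.array([np.cos(yaw),np.sin(yaw),0]);LY=np.array([-np.sin(yaw),np.cos(yaw),0]);LZ=np.array([0,0,1.])
O=np.array([.54777,-.03732,0])+.0175*LY      # lane origin
ML=np.stack([LX,LY,LZ],1)
def tolane(w): return (np.asarray(w)-O)@ML
def rot(tilt):  # tool rot, closing across lane; tilt>0: tool base leans to lane +y (deg)
    t=np.radians(tilt); z=ML@[0,-np.sin(t),-np.cos(t)]; y=LX
    return R.from_matrix(np.stack([np.cross(y,z),y,z],1))
def tcp(g,tilt,ahead=.164): # g: lane-frame grasp point
    r=rot(tilt); return O+ML@np.asarray(g,float)-ahead*r.apply([0,0,1]),r
def row(p0,r0,p,r):
    return np.r_[r0.inv().apply(p-p0)/.04,(r0.inv()*r).as_rotvec()].round(3).tolist()
def now(o): return np.asarray(o["position"]),R.from_quat(o["tool_rot"])
E
python3 - <<'E'
from h import *
from rig import get_obs
for n in("top","scene"):
    W=cloud(np.load(n+"0.npz")).reshape(-1,3);W=W[np.isfinite(W[:,0])];k=tolane(W)
    for sd,lo,hi in((1,.13,.185),(-1,-.185,-.13)):
        i=(abs(k[:,0])<.004)&(k[:,1]>lo)&(k[:,1]<hi)&(k[:,2]>.06)&(k[:,2]<.2)
        g=k[i]; f=np.polyfit(g[:,1],g[:,2],1); a=np.arctan(f[0])
        res=g[:,2]-np.polyval(f,g[:,1])
        tip=90-abs(np.degrees(a)); t=np.radians(tip)
        # axis line: 22 mm below upper line, foot centre height .008+.0235 sin t
        z0=.008+.0235*np.sin(t); y0=(z0-(f[1]-.022/np.cos(a)))/f[0]
        print(n,sd,len(g),"tip",tip.round(2),"rms",res.std().round(4),"foot y,z",y0.round(4),z0.round(4),"cap154",(y0+sd*.154*np.sin(t)).round(4),(z0+.154*np.cos(t)).round(4))
        # far end of cap
        i=(abs(k[:,0])<.02)&(k[:,1]*sd>.17)&(k[:,2]>.1); u=(k[i][:,1]-y0)*sd*np.sin(t)+(k[i][:,2]-z0)*np.cos(t); print("  axial max",np.percentile(u,99).round(4))
    for nm,lo,hi,zz in(("mid",-.08,-.02,.165),("glue",.01,.08,.09)):
        g=k[(abs(k[:,0])<.03)&(k[:,1]>lo)&(k[:,1]<hi)&(k[:,2]>zz)]; print(nm,((g.min(0)+g.max(0))/2).round(4))
    g=k[(abs(k[:,0])<.024)&(abs(k[:,2]-.088)<.004)&(abs(k[:,1])>.19)]
    print("ends y",[np.percentile(g[g[:,1]*s>0][:,1],[2,98]).round(4) for s in(1,-1)])
p0,r0=now(get_obs())
for t in(40,):
    p,r=tcp([0,.1168+.643*.154,.141],t); print("left grasp tcp",p,row(p0,r0,p,r))
    p2,_=tcp([0,.1168+.643*.154+.06*.643,.141+.06*.766],t); print("pre",p2,row(p0,r0,p2,r))
E
```

```text
top 1 244 tip 41.63 rms 0.0013 foot y,z 0.115 0.0236 cap154 0.2173 0.1387
  axial max 0.1678
top -1 252 tip 41.3 rms 0.0015 foot y,z -0.1147 0.0235 cap154 -0.2164 0.1392
  axial max 0.1677
mid [-0.0002 -0.0487  0.1722]
glue [-0.0002  0.0414  0.1185]
ends y [array([0.2008, 0.2139]), array([-0.2241, -0.1996])]
scene 1 53 tip 41.69 rms 0.0005 foot y,z 0.1128 0.0236 cap154 0.2153 0.1386
  axial max 0.1715
scene -1 142 tip 41.57 rms 0.0024 foot y,z -0.113 0.0236 cap154 -0.2152 0.1388
  axial max 0.1688
mid [ 1.00e-04 -4.79e-02  1.73e-01]
glue [-0.0004  0.0426  0.119 ]
ends y [array([0.2003, 0.2154]), array([-0.2244, -0.1993])]
left grasp tcp [0.61431855 0.29481779 0.26663129] [-12.557, -4.096, 3.434, 0.511, -0.564, 1.409]
pre [0.62189796 0.33264594 0.31259129] [-12.463, -3.138, 2.284, 0.511, -0.564, 1.409]
```

```bash
python3 - <<'E'
from h import *
from rig import get_obs
p0,r0=now(get_obs())
t=np.radians(41.6)
p,r=tcp([0,.2165+.08*np.sin(t),.1387+.08*np.cos(t)],41.6);print(p,row(p0,r0,p,r))
E
```

```text
[0.62556759 0.35096076 0.32116273] [-12.418, -2.674, 2.068, 0.531, -0.586, 1.404]
```

move_arm([
  [[-12.42,-2.67,2.07,0.531,-0.586,1.404],[-12.42,-2.67,2.07,0.531,-0.586,1.404],[-12.42,-2.67,2.07,0.531,-0.586,1.404],[-12.42,-2.67,2.07,0.531,-0.586,1.404],[-12.42,-2.67,2.07,0.531,-0.586,1.404],[-12.42,-2.67,2.07,0.531,-0.586,1.404],[-12.42,-2.67,2.07,0.531,-0.586,1.404],[-12.42,-2.67,2.07,0.531,-0.586,1.404],[-12.42,-2.67,2.07,0.531,-0.586,1.404],[-12.42,-2.67,2.07,0.531,-0.586,1.404],[-12.42,-2.67,2.07,0.531,-0.586,1.404],[-12.42,-2.67,2.07,0.531,-0.586,1.404]],
], claw=-1, squeeze=30)

```text
time: 1.6
position: [0.6247, 0.3526, 0.3225]
tool_rot: [0.723, 0.594, -0.273, 0.225]
ft_force: [-0.6, 0.3, -0.3]
grip_width: 0.0869
grip_force: 0.0
```

```bash
cat > st.py <<'E'
from h import *
from rig import get_obs
import sys
o=get_obs();p0,r0=now(o)
print("t",o["time"],"F",o["ft_force"].round(1),"M",o["moment"].round(2),"grip",round(o["grip_width"],4),round(o["grip_force"],1),"q",o["q"].round(2),"tcp",p0.round(4))
g=tolane(p0+.164*r0.apply([0,0,1]));e=R.from_matrix(ML.T)*r0
z=e.apply([0,0,1]);y=e.apply([0,1,0])
print("grasp lane",g.round(4),"tilt",np.degrees(np.arctan2(-z[1],-z[2])).round(2),"side",np.degrees(z[0]).round(2),"yaw",np.degrees(y[1]).round(2))
for a in sys.argv[1:]:   # y,z,tilt of grasp point in lane
    a=[float(v) for v in a.split(",")]
    print(a,row(p0,r0,*tcp([0,a[0],a[1]],a[2])))
E
python3 st.py .2165,.1387,41.6
python3 - <<'E'
from rig import *
import cv2
cv2.imwrite("pics/w1.png",camera("wrist")["pixels"])
E
```

```text
t 1.6 F [-0.6  0.3 -0.3] M [ 0.29 -0.01 -0.01] grip 0.0869 0.0 q [ 0.45  0.85  1.09 -0.56  1.67  0.72] tcp [0.6247 0.3526 0.3225]
grasp lane [-0.0009  0.2714  0.1996] tilt 41.43 side 0.11 yaw 0.16
[0.2165, 0.1387, 41.6] [-0.01, 0.026, 2.05, 0.002, -0.003, 0.002]
```

View pics/w1.png

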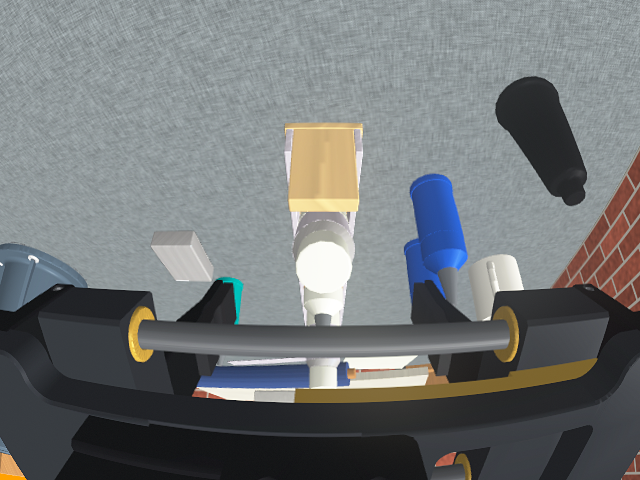

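The wrist view shows the left can's cap at (323,265), centred between the fingers and in line with the end board at (323,165), so the approach is aligned. Next I advance along the can's axis and close on the cap.

move_arm([
  [[0,0.02,0.5,0,0,0],[0,0.02,1.0,0,0,0],[0,0.02,1.5,0,0,0],[0,0.02,1.8,0,0,0],[0,0.02,2.03,0,0,0],[0,0.02,2.03,0,0,0],[0,0.02,2.03,0,0,0]],
])

```text
time: 2.52
position: [0.6164, 0.299, 0.2617]
tool_rot: [0.723, 0.593, -0.273, 0.225]
ft_force: [-0.7, 0.1, 0.8]
grip_width: 0.087
grip_force: 0.0
```

move_arm([
  [[0,0,0,0,0,0],[0,0,0,0,0,0],[0,0,0,0,0,0],[0,0,0,0,0,0],[0,0,0,0,0,0],[0,0,0,0,0,0],[0,0,0,0,0,0],[0,0,0,0,0,0]],
], claw=1, squeeze=30)

```text
time: 3.52
position: [0.6161, 0.2985, 0.261]
tool_rot: [0.723, 0.593, -0.274, 0.225]
ft_force: [-0.5, -1.0, -0.9]
grip_width: 0.0365
grip_force: 25.1
```

```bash
python3 st.py .2165,.1537,41.6 .2065,.162,35 .19,.170,25 .17,.176,15 .15,.178,5 .143,.178,0 .143,.163,0
```

```text
t 3.525 F [-0.5 -1.  -0.9] M [ 0.28  0.07 -0.  ] grip 0.0365 25.1 q [ 0.39  0.87  1.24 -0.59  1.5   0.77] tcp [0.6161 0.2985 0.261 ]
grasp lane [0.001  0.2166 0.1381] tilt 41.48 side 0.01 yaw 0.0
[0.2165, 0.1537, 41.6] [-0.251, -0.025, -0.29, 0.0, -0.002, -0.0]
[0.2065, 0.162, 35.0] [-1.047, -0.025, -0.254, 0.0, 0.113, -0.0]
[0.19, 0.17, 25.0] [-2.189, -0.025, 0.012, 0.0, 0.288, -0.0]
[0.17, 0.176, 15.0] [-3.328, -0.025, 0.492, 0.0, 0.462, -0.0]
[0.15, 0.178, 5.0] [-4.345, -0.025, 1.159, 0.0, 0.637, -0.0]
[0.143, 0.178, 0.0] [-4.754, -0.025, 1.5, 0.0, 0.724, -0.0]
[0.143, 0.163, 0.0] [-4.506, -0.025, 1.781, 0.0, 0.724, -0.0]
```

move_arm([
  [[-0.12,-0.025,-0.15,0,0,0],[-0.25,-0.025,-0.29,0,0,0],[-0.65,-0.025,-0.28,0,0.056,0],[-1.05,-0.025,-0.25,0,0.113,0],[-1.62,-0.025,-0.13,0,0.2,0],[-2.19,-0.025,0.01,0,0.288,0],[-2.76,-0.025,0.24,0,0.375,0],[-3.33,-0.025,0.49,0,0.462,0],[-3.84,-0.025,0.82,0,0.55,0],[-4.35,-0.025,1.16,0,0.637,0],[-4.75,-0.025,1.5,0,0.724,0],[-4.75,-0.025,1.5,0,0.724,0]],
])

```text
time: 5.03
position: [0.5791, 0.1187, 0.3425]
tool_rot: [0.774, 0.633, -0.0, 0.0]
ft_force: [-0.0, -0.0, -2.9]
grip_width: 0.0345
grip_force: 26.5
```

move_arm([
  [[0,0,0,0,0,0],[0,0,0,0,0,0],[0,0,0,0,0,0]],
])

```text
time: 5.4
position: [0.5794, 0.1212, 0.3418]
tool_rot: [0.773, 0.634, 0.0, 0.0]
ft_force: [0.4, 0.5, -3.0]
grip_width: 0.0347
grip_force: 26.5
```

```bash
cat > chk.py <<'E'
from h import *
from rig import camera
import sys
for n in sys.argv[1:]:
    c=camera(n);cv2.imwrite(f"pics/last_{n}.png",c["pixels"]);k=tolane(cloud(c)).reshape(-1,3);k=k[np.isfinite(k[:,0])]
    print(n)
    for lo,hi in((.045,.065),(.08,.088),(.095,.115),(.12,.135)):
        g=k[(abs(k[:,0])<.03)&(k[:,2]>lo)&(k[:,2]<hi)&(abs(k[:,1])<.24)]
        ys=np.sort(g[:,1]); s=np.split(ys,np.where(np.diff(ys)>.006)[0]+1)
        print(" z",lo,hi,[(a[0].round(3),a[-1].round(3),len(a)) for a in s if len(a)>6])
E
python3 st.py .143,.163,0; python3 chk.py scene
```

```text
t 5.4 F [ 0.4  0.5 -3. ] M [-0.15  0.08  0.02] grip 0.0347 26.5 q [ 0.02  0.56  1.58 -0.    1.    0.21] tcp [0.5794 0.1212 0.3418]
grasp lane [-1.000e-04  1.441e-01  1.778e-01] tilt 0.0 side 0.02 yaw 0.09
[0.143, 0.163, 0.0] [-0.028, 0.003, 0.37, 0.0, 0.0, 0.002]
scene
 z 0.045 0.065 [(np.float64(-0.225), np.float64(-0.197), 77), (np.float64(-0.16), np.float64(-0.101), 240), (np.float64(-0.054), np.float64(-0.025), 116), (np.float64(0.031), np.float64(0.065), 116), (np.float64(0.153), np.float64(0.188), 134), (np.float64(0.2), np.float64(0.216), 139)]
 z 0.08 0.088 [(np.float64(-0.226), np.float64(-0.199), 36), (np.float64(-0.171), np.float64(-0.133), 109), (np.float64(-0.057), np.float64(-0.026), 42), (np.float64(0.03), np.float64(0.058), 31), (np.float64(0.149), np.float64(0.183), 78), (np.float64(0.199), np.float64(0.216), 95)]
 z 0.095 0.115 [(np.float64(-0.197), np.float64(-0.143), 264), (np.float64(-0.056), np.float64(-0.026), 152), (np.float64(0.138), np.float64(0.181), 216)]
 z 0.12 0.135 [(np.float64(-0.213), np.float64(-0.165), 199), (np.float64(-0.06), np.float64(-0.026), 123), (np.float64(0.142), np.float64(0.174), 154)]
```

View pics/last_scene.png

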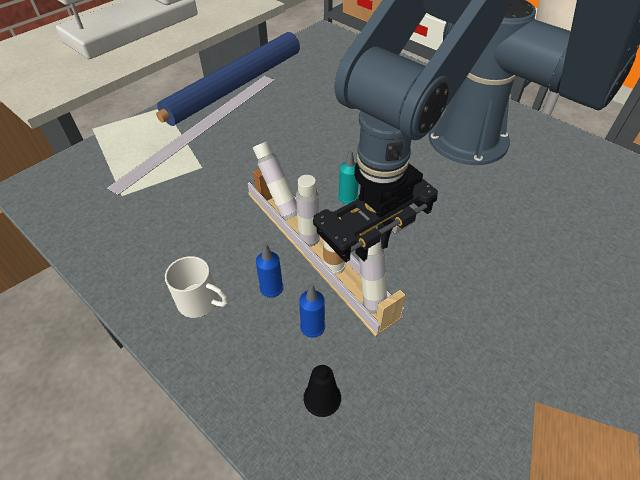

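The scene view shows the can at (375,280) held over the lane, but leaning about 10° with its foot out. It pivoted in the pads, so I'll take that out with the tool tilt and a firmer grip, then measure again.

```bash
python3 st.py .147,.178,5 .15,.178,10.5
```

```text
t 5.45 F [-0.3 -1.  -2.9] M [-0.08  0.08 -0.01] grip 0.0348 26.5 q [ 0.02  0.56  1.58 -0.    1.    0.21] tcp [0.5794 0.1211 0.3418]
grasp lane [-1.000e-04  1.440e-01  1.778e-01] tilt 0.0 side 0.01 yaw 0.08
[0.147, 0.178, 5.0] [0.432, 0.004, 0.01, 0.0, -0.087, 0.001]
[0.15, 0.178, 10.5] [0.897, 0.004, 0.063, 0.0, -0.183, 0.001]
```

move_arm([
  [[0,0,0,0,0,0],[0.15,0,0,0,-0.03,0],[0.3,0,0,0,-0.06,0],[0.45,0,0.01,0,-0.09,0],[0.6,0,0.02,0,-0.12,0],[0.75,0,0.04,0,-0.15,0],[0.9,0,0.06,0,-0.183,0],[0.9,0,0.06,0,-0.183,0],[0.9,0,0.06,0,-0.183,0],[0.9,0,0.06,0,-0.183,0]],
], squeeze=50)

```text
time: 6.7
position: [0.5864, 0.1553, 0.3396]
tool_rot: [0.77, 0.631, -0.07, 0.058]
ft_force: [0.9, -0.7, -2.6]
grip_width: 0.0344
grip_force: 45.6
```

```bash
cat > tilt.py <<'E'
# lean of a can along the lane from the scene view: edge rows of its silhouette
from h import *
from rig import camera
import sys
lo,hi=map(float,sys.argv[1:3])
c=camera("scene");cv2.imwrite("pics/last_scene.png",c["pixels"]);k=tolane(cloud(c)).reshape(-1,3);k=k[np.isfinite(k[:,0])]
g=k[(abs(k[:,0])<.03)&(k[:,1]>lo)&(k[:,1]<hi)&(k[:,2]>.045)&(k[:,2]<.135)]
# cylinder fit r=22 mm: axis (x0,y0)+z*(sx,sy)
from scipy.optimize import least_squares
f=lambda a:np.hypot(g[:,0]-a[0]-a[2]*g[:,2],g[:,1]-a[1]-a[3]*g[:,2])-.022
s=least_squares(f,[0,np.median(g[:,1])-.01,0,0],loss="soft_l1",f_scale=.002)
a=s.x;print(len(g),"res",np.median(abs(f(a))).round(4),"axis at floor x,y",(a[:2]+.008*a[2:]).round(4),"lean x,y deg",np.degrees(np.arctan(a[2:])).round(2))
E
python3 st.py; python3 tilt.py .1 .198
```

```text
t 6.7 F [ 0.9 -0.7 -2.6] M [0.13 0.01 0.06] grip 0.0344 45.6 q [ 0.11  0.6   1.52 -0.2   1.09  0.4 ] tcp [0.5864 0.1553 0.3396]
grasp lane [1.000e-04 1.491e-01 1.783e-01] tilt 10.46 side 0.02 yaw -0.02
718 res 0.0004 axis at floor x,y [0.0004 0.1497] lean x,y deg [-0.14 -1.9 ]
```

```bash
python3 st.py .1495,.170,11.5 .1495,.164,11.5 .1495,.161,11.5 
```

```text
t 6.75 F [ 0.3 -0.4 -2.5] M [0.13 0.01 0.02] grip 0.0346 45.6 q [ 0.11  0.6   1.52 -0.2   1.09  0.4 ] tcp [0.5864 0.1553 0.3396]
grasp lane [0.0002 0.1491 0.1783] tilt 10.46 side 0.02 yaw -0.02
[0.1495, 0.17, 11.5] [0.121, -0.002, 0.204, 0.0, -0.018, -0.0]
[0.1495, 0.164, 11.5] [0.148, -0.002, 0.352, 0.0, -0.018, -0.0]
[0.1495, 0.161, 11.5] [0.162, -0.002, 0.425, 0.0, -0.018, -0.0]
```

move_arm([
  [[0.06,0,0.1,0,-0.009,0],[0.12,0,0.2,0,-0.018,0],[0.13,0,0.25,0,-0.018,0],[0.14,0,0.3,0,-0.018,0],[0.145,0,0.34,0,-0.018,0],[0.145,0,0.34,0,-0.018,0],[0.145,0,0.34,0,-0.018,0]],
])

```text
time: 7.62
position: [0.5871, 0.1587, 0.3252]
tool_rot: [0.77, 0.631, -0.077, 0.064]
ft_force: [-0.5, -0.4, -2.2]
grip_width: 0.0343
grip_force: 45.6
```

```bash
python3 st.py .1495,.162,11.5; python3 tilt.py .1 .198
```

```text
t 7.625 F [-0.5 -0.4 -2.2] M [ 0.07 -0.02  0.04] grip 0.0343 45.6 q [ 0.12  0.62  1.52 -0.22  1.07  0.43] tcp [0.5871 0.1587 0.3252]
grasp lane [0.0002 0.1498 0.1645] tilt 11.49 side 0.04 yaw 0.01
[0.1495, 0.162, 11.5] [0.007, -0.002, 0.062, 0.001, -0.0, -0.0]
706 res 0.0004 axis at floor x,y [0.0008 0.1472] lean x,y deg [-0.36 -0.96]
```

move_arm([
  [[0,0,0.03,0,0,0],[0.01,0,0.06,0,0,0],[0.01,0,0.08,0,0,0],[0.01,0,0.08,0,0,0]],
])

```text
time: 8.18
position: [0.5872, 0.1587, 0.3238]
tool_rot: [0.77, 0.631, -0.077, 0.064]
ft_force: [-1.4, 1.0, 6.9]
grip_width: 0.0344
grip_force: 46.1
```

move_arm([
  [[0,0,0,0,0,0],[0,0,0,0,0,0],[0,0,0,0,0,0],[0,0,0,0,0,0],[0,0,-0.4,0,0,0],[0,0,-1.0,0,0,0],[0,0,-1.8,0,0,0],[0,0,-2.8,0,0,0],[0,0,-3,0,0,0],[0,0,-3,0,0,0]],
], claw=-1)

```text
time: 9.43
position: [0.5915, 0.1821, 0.4402]
tool_rot: [0.769, 0.631, -0.077, 0.064]
ft_force: [-0.4, 0.3, 0.5]
grip_width: 0.0869
grip_force: 0.0
```

```bash
python3 tilt.py .1 .198; python3 chk.py top;python3 st.py -.1,.30,0 -.275,.205,-41.6 -.216,.139,-41.6
```

```text
703 res 0.0004 axis at floor x,y [0.0007 0.147 ] lean x,y deg [-0.11 -0.16]
top
 z 0.045 0.065 [(np.float64(-0.201), np.float64(-0.199), 12), (np.float64(-0.149), np.float64(-0.1), 349), (np.float64(-0.054), np.float64(-0.027), 23), (np.float64(0.019), np.float64(0.042), 14), (np.float64(0.125), np.float64(0.147), 52), (np.float64(0.199), np.float64(0.21), 104)]
 z 0.08 0.088 [(np.float64(-0.224), np.float64(-0.2), 50), (np.float64(-0.17), np.float64(-0.133), 150), (np.float64(0.125), np.float64(0.146), 28), (np.float64(0.2), np.float64(0.216), 270)]
 z 0.095 0.115 [(np.float64(-0.194), np.float64(-0.147), 439), (np.float64(-0.049), np.float64(-0.027), 26), (np.float64(0.02), np.float64(0.063), 550), (np.float64(0.125), np.float64(0.15), 63)]
 z 0.12 0.135 [(np.float64(-0.208), np.float64(-0.168), 428), (np.float64(-0.05), np.float64(-0.027), 20), (np.float64(0.033), np.float64(0.049), 50), (np.float64(0.125), np.float64(0.148), 56)]
t 9.525 F [-0.5 -0.3 -0.7] M [ 0.05  0.03 -0.02] grip 0.0873 0.0 q [ 0.16  0.5   1.38 -0.19  1.33  0.41] tcp [0.5912 0.1817 0.4382]
grasp lane [-0.0008  0.173   0.2776] tilt 11.55 side -0.12 yaw -0.0
[-0.1, 0.3, 0.0] [-7.619, 0.011, 0.9, -0.002, 0.202, 0.0]
[-0.275, 0.205, -41.6] [-13.89, 0.018, 5.662, -0.002, 0.928, -0.001]
[-0.216, 0.139, -41.6] [-12.114, 0.022, 6.983, -0.002, 0.928, -0.001]
```

move_arm([
  [[-1.5,0,0.2,0,0.04,0],[-3,0,0.4,0,0.08,0],[-4.5,0.01,0.6,0,0.12,0],[-6,0.01,0.7,0,0.16,0],[-7.5,0.01,0.9,0,0.2,0],[-8.6,0.01,1.7,0,0.34,0],[-9.7,0.01,2.5,0,0.47,0],[-10.8,0.01,3.3,0,0.6,0],[-11.9,0.02,4.1,0,0.72,0],[-13,0.02,4.9,0,0.84,0],[-13.89,0.02,5.66,0,0.928,0],[-13.89,0.02,5.66,0,0.928,0]],
])

```text
time: 11.02
position: [0.4748, -0.3995, 0.3238]
tool_rot: [0.724, 0.589, 0.276, -0.228]
ft_force: [0.1, 0.4, 0.4]
grip_width: 0.0869
grip_force: 0.0
```

move_arm([
  [[0,0,0,0,0,0],[0,0,0,0,0,0]],
])

```text
time: 11.28
position: [0.4771, -0.3949, 0.3289]
tool_rot: [0.722, 0.593, 0.275, -0.226]
ft_force: [0.2, -0.3, -0.3]
grip_width: 0.0873
grip_force: 0.0
```

```bash
python3 st.py -.216,.139,-41.6
python3 - <<'E'
from rig import *
import cv2
cv2.imwrite("pics/w2.png",camera("wrist")["pixels"])
E
```

```text
t 11.275 F [ 0.2 -0.3 -0.3] M [-0.54  0.14 -0.  ] grip 0.0873 0.0 q [-0.97  0.7   1.42  0.5   1.57 -0.92] tcp [ 0.4771 -0.3949  0.3289]
grasp lane [ 0.0008 -0.273   0.2064] tilt -41.68 side -0.05 yaw 0.1
[-0.216, 0.139, -41.6] [-0.051, -0.023, 2.206, -0.001, -0.001, 0.002]
```

View pics/w2.png

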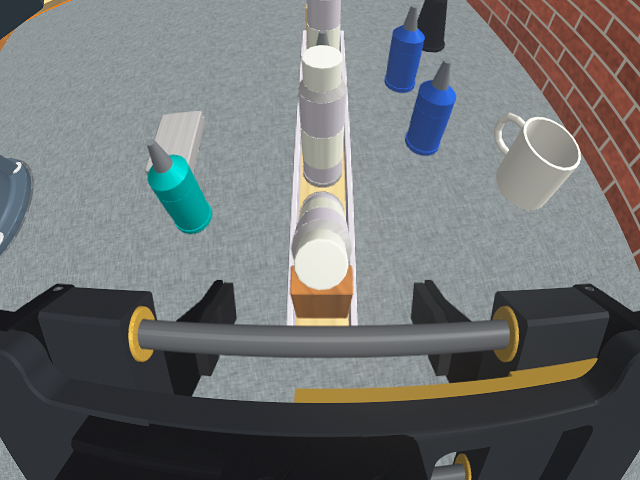

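The wrist view shows the right can's cap at (321,263), centred between the fingers above the brown stop at (322,295). The other cans stand behind it. I'll advance and grip at 50 N.

move_arm([
  [[-0.02,-0.02,0.5,0,0,0],[-0.03,-0.02,1.0,0,0,0],[-0.04,-0.02,1.5,0,0,0],[-0.05,-0.02,1.9,0,0,0],[-0.05,-0.02,2.2,0,0,0],[-0.05,-0.02,2.2,0,0,0],[-0.05,-0.02,2.2,0,0,0]],
])

```text
time: 12.2
position: [0.4874, -0.3407, 0.2617]
tool_rot: [0.723, 0.593, 0.275, -0.225]
ft_force: [0.3, 0.0, -0.4]
grip_width: 0.0871
grip_force: 0.0
```

move_arm([
  [[0,0,0,0,0,0],[0,0,0,0,0,0],[0,0,0,0,0,0],[0,0,0,0,0,0],[0,0,0,0,0,0],[0,0,0,0,0,0],[0,0,0,0,0,0],[0,0,0,0,0,0]],
], claw=1, squeeze=50)

```text
time: 13.2
position: [0.4872, -0.3402, 0.2613]
tool_rot: [0.723, 0.593, 0.275, -0.225]
ft_force: [0.4, -0.2, -0.2]
grip_width: 0.0343
grip_force: 46.0
```

```bash
python3 st.py -.2165,.1537,-41.6 -.209,.162,-35 -.192,.170,-25 -.169,.176,-15 -.148,.178,-5 -.137,.178,0
```

```text
t 13.2 F [ 0.4 -0.2 -0.2] M [-0.46  0.22  0.07] grip 0.0343 46.0 q [-0.91  0.76  1.54  0.54  1.39 -0.96] tcp [ 0.4872 -0.3402  0.2613]
grasp lane [ 1.000e-04 -2.174e-01  1.389e-01] tilt -41.68 side 0.01 yaw 0.01
[-0.2165, 0.1537, -41.6] [0.269, -0.003, -0.263, 0.0, -0.001, 0.0]
[-0.209, 0.162, -35.0] [1.018, -0.002, -0.265, 0.0, -0.117, 0.0]
[-0.192, 0.17, -25.0] [2.168, -0.002, 0.013, 0.0, -0.291, 0.0]
[-0.169, 0.176, -15.0] [3.361, -0.001, 0.547, 0.0, -0.466, 0.0]
[-0.148, 0.178, -5.0] [4.395, -0.001, 1.234, 0.0, -0.64, 0.0]
[-0.137, 0.178, 0.0] [4.878, -0.001, 1.643, 0.0, -0.727, 0.0]
```

move_arm([
  [[0.09,0,-0.09,0,0,0],[0.18,0,-0.18,0,0,0],[0.27,0,-0.26,0,0,0],[0.52,0,-0.26,0,-0.04,0],[0.77,0,-0.26,0,-0.08,0],[1.02,0,-0.26,0,-0.117,0],[1.3,0,-0.2,0,-0.16,0],[1.6,0,-0.13,0,-0.204,0],[1.88,0,-0.06,0,-0.248,0],[2.17,0,0.01,0,-0.291,0],[2.46,0,0.14,0,-0.335,0],[2.76,0,0.27,0,-0.378,0]],
])

```text
time: 14.7
position: [0.5048, -0.2514, 0.3269]
tool_rot: [0.762, 0.624, 0.134, -0.109]
ft_force: [-0.9, 0.0, -1.9]
grip_width: 0.0344
grip_force: 46.3
```

```bash
python3 st.py -.169,.176,-15 -.148,.178,-5 -.137,.178,0;python3 tilt.py -.19 -.075
```

```text
t 14.7 F [-0.9  0.  -1.9] M [-0.45  0.15  0.07] grip 0.0344 46.3 q [-0.73  0.57  1.64  0.33  1.13 -0.7 ] tcp [ 0.5048 -0.2514  0.3269]
grasp lane [-0.     -0.1801  0.1726] tilt -19.88 side 0.01 yaw 0.01
[-0.169, 0.176, -15.0] [0.639, 0.001, 0.03, 0.0, -0.085, 0.0]
[-0.148, 0.178, -5.0] [1.854, 0.001, 0.285, 0.0, -0.26, 0.0]
[-0.137, 0.178, 0.0] [2.454, 0.001, 0.485, 0.0, -0.347, 0.0]
835 res 0.0008 axis at floor x,y [-0.0007 -0.12  ] lean x,y deg [  0.3  -19.25]
```

No slip this time, since the can's lean (-19.3°) matches the tool tilt. Continuing to upright.

move_arm([
  [[0.3,0,0.01,0,-0.04,0],[0.64,0,0.03,0,-0.085,0],[0.94,0,0.09,0,-0.13,0],[1.25,0,0.15,0,-0.173,0],[1.55,0,0.22,0,-0.216,0],[1.85,0,0.28,0,-0.26,0],[2.15,0,0.38,0,-0.3,0],[2.35,0,0.45,0,-0.33,0],[2.45,0,0.485,0,-0.347,0],[2.45,0,0.485,0,-0.347,0],[2.45,0,0.485,0,-0.347,0]],
])

```text
time: 16.12
position: [0.5242, -0.1558, 0.3419]
tool_rot: [0.774, 0.634, 0.001, -0.001]
ft_force: [0.4, -1.6, -2.7]
grip_width: 0.0341
grip_force: 46.4
```

```bash
python3 st.py -.137,.164,0;python3 tilt.py -.19 -.075
```

```text
t 16.125 F [ 0.4 -1.6 -2.7] M [-0.16  0.03 -0.  ] grip 0.0341 46.4 q [-0.49  0.51  1.69  0.    0.94 -0.3 ] tcp [ 0.5242 -0.1558  0.3419]
grasp lane [ 0.0002 -0.1379  0.1779] tilt -0.14 side 0.03 yaw -0.02
[-0.137, 0.164, 0.0] [0.032, -0.003, 0.349, 0.001, -0.002, -0.0]
640 res 0.0006 axis at floor x,y [-0.0002 -0.1377] lean x,y deg [0.2  0.12]
```

move_arm([
  [[0,0,0.1,0,0,0],[0,0,0.2,0,0,0],[0,0,0.28,0,0,0],[0,0,0.34,0,0,0],[0,0,0.38,0,0,0],[0,0,0.4,0,0,0],[0,0,0.4,0,0,0]],
])

```text
time: 17.05
position: [0.5241, -0.1557, 0.3276]
tool_rot: [0.773, 0.634, 0.001, -0.0]
ft_force: [-3.9, -0.1, 8.4]
grip_width: 0.0339
grip_force: 46.9
```

move_arm([
  [[0,0,0,0,0,0],[0,0,0,0,0,0],[0,0,0,0,0,0],[0,0,0,0,0,0],[0,0,-0.4,0,0,0],[0,0,-1.0,0,0,0],[0,0,-1.8,0,0,0],[0,0,-2.8,0,0,0],[0,0,-3,0,0,0],[0,0,-3,0,0,0]],
], claw=-1)

```text
time: 18.3
position: [0.5239, -0.1557, 0.4466]
tool_rot: [0.773, 0.634, 0.001, 0.0]
ft_force: [-0.6, 0.2, -0.3]
grip_width: 0.0871
grip_force: 0.0
```

```bash
python3 tilt.py -.19 -.075; python3 chk.py scene; python3 st.py -.30,.23,-30 -.30,.09,-30
python3 - <<'E'
from h import *
from rig import get_obs
p0,r0=now(get_obs())
for y,z in((-.30,.20),(-.30,.06),(-.235,.06)): print("tip",y,z,row(p0,r0,*tcp([0,y,z],-30,.182)))
E
```

```text
642 res 0.0006 axis at floor x,y [-0.0007 -0.1372] lean x,y deg [ 0.21 -0.21]
scene
 z 0.045 0.065 [(np.float64(-0.225), np.float64(-0.197), 116), (np.float64(-0.145), np.float64(-0.113), 128), (np.float64(-0.056), np.float64(-0.026), 132), (np.float64(0.032), np.float64(0.065), 140), (np.float64(0.136), np.float64(0.17), 140), (np.float64(0.2), np.float64(0.216), 147)]
 z 0.08 0.088 [(np.float64(-0.225), np.float64(-0.197), 69), (np.float64(-0.144), np.float64(-0.114), 56), (np.float64(-0.057), np.float64(-0.025), 66), (np.float64(0.031), np.float64(0.064), 59), (np.float64(0.138), np.float64(0.17), 63), (np.float64(0.201), np.float64(0.216), 92)]
 z 0.095 0.115 [(np.float64(-0.146), np.float64(-0.114), 148), (np.float64(-0.058), np.float64(-0.027), 151), (np.float64(0.02), np.float64(0.064), 287), (np.float64(0.132), np.float64(0.17), 160)]
 z 0.12 0.135 [(np.float64(-0.146), np.float64(-0.114), 116), (np.float64(-0.059), np.float64(-0.026), 121), (np.float64(0.037), np.float64(0.05), 49), (np.float64(0.133), np.float64(0.169), 134)]
t 18.4 F [-0.3  0.1 -0.1] M [-0.11  0.09  0.02] grip 0.0867 0.0 q [-0.49  0.37  1.58  0.    1.19 -0.3 ] tcp [ 0.5236 -0.1556  0.4449]
grasp lane [-0.0008 -0.1377  0.2809] tilt -0.18 side -0.11 yaw 0.01
[-0.3, 0.23, -30.0] [-6.101, 0.015, 1.803, -0.002, 0.521, -0.0]
[-0.3, 0.09, -30.0] [-6.111, 0.022, 5.303, -0.002, 0.521, -0.0]
tip -0.3 0.2 [-6.327, 0.016, 2.162, -0.002, 0.521, -0.0]
tip -0.3 0.06 [-6.337, 0.022, 5.662, -0.002, 0.521, -0.0]
tip -0.235 0.06 [-4.712, 0.023, 5.667, -0.002, 0.521, -0.0]
```

View pics/last_scene.png

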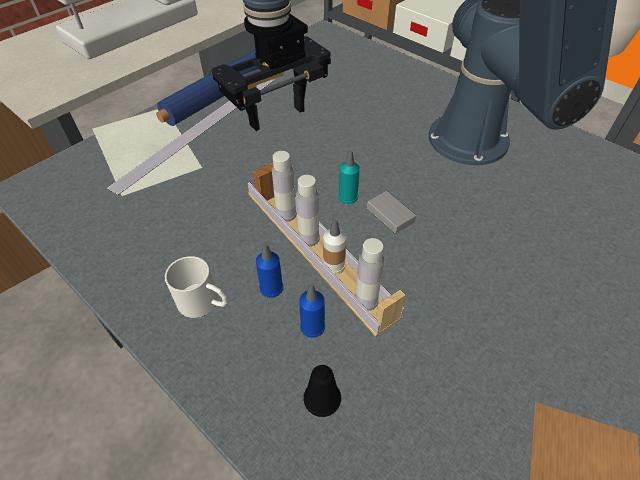

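The scene view shows all four containers upright, at (285,185), (307,210), (334,248) and (370,272). The stop at (265,182) hasn't moved. Next I close the fingers and go behind the stop, tilted so the gripper body stays clear.

move_arm([
  [[-1.5,0.01,0.5,0,0.12,0],[-3,0.01,1,0,0.25,0],[-4.5,0.01,1.5,0,0.37,0],[-6,0.01,2,0,0.5,0],[-6.33,0.02,2.6,0,0.521,0],[-6.33,0.02,3.6,0,0.521,0],[-6.33,0.02,4.6,0,0.521,0],[-6.33,0.02,5.4,0,0.521,0],[-6.33,0.02,5.78,0,0.521,0],[-6.33,0.02,5.78,0,0.521,0],[-6.33,0.02,5.78,0,0.521,0]],
], claw=1, squeeze=20)

```text
time: 19.77
position: [0.4757, -0.404, 0.2151]
tool_rot: [0.747, 0.613, 0.2, -0.163]
ft_force: [0.7, -0.2, 0.1]
grip_width: 0.0004
grip_force: 0.0
```

```bash
cat > tip.py <<'E'
from h import *
from rig import get_obs
import sys
p0,r0=now(get_obs())
print("tip lane",tolane(p0+.182*r0.apply([0,0,1])).round(4))
for y in sys.argv[1:]: print("tip",y,row(p0,r0,*tcp([0,float(y),.055],-30,.182)))
E
python3 st.py;python3 tip.py -.24 -.20 -.02
```

```text
t 19.775 F [ 0.7 -0.2  0.1] M [-0.33  0.1  -0.03] grip 0.0004 0.0 q [-0.96  0.83  1.48  0.4   1.23 -0.97] tcp [ 0.4757 -0.404   0.2151]
grasp lane [ 0.0016 -0.3093  0.073 ] tilt -29.94 side 0.08 yaw 0.01
tip lane [ 0.0016 -0.3004  0.0574]
tip -.24 [1.273, -0.033, 0.804, 0.001, 0.001, 0.001]
tip -.20 [2.14, -0.033, 1.303, 0.001, 0.001, 0.001]
tip -.02 [6.04, -0.032, 3.549, 0.001, 0.001, 0.001]
```

move_arm([
  [[0.4,-0.03,0.26,0,0,0],[0.9,-0.03,0.56,0,0,0],[1.27,-0.03,0.8,0,0,0],[1.38,-0.03,0.865,0,0,0],[1.49,-0.03,0.93,0,0,0],[1.6,-0.03,0.99,0,0,0],[1.71,-0.03,1.055,0,0,0],[1.82,-0.03,1.12,0,0,0],[1.93,-0.03,1.18,0,0,0],[2.04,-0.03,1.245,0,0,0],[2.15,-0.03,1.31,0,0,0],[2.15,-0.03,1.31,0,0,0]],
])

```text
time: 21.28
position: [0.4941, -0.304, 0.2117]
tool_rot: [0.747, 0.612, 0.201, -0.164]
ft_force: [-1.4, -1.5, -0.9]
grip_width: 0.0004
grip_force: 0.5
```

```bash
python3 st.py;python3 tip.py -.13 -.06; python3 chk.py scene;python3 tilt.py -.16 -.09
```

```text
t 21.275 F [-1.4 -1.5 -0.9] M [-0.47  0.29  0.01] grip 0.0004 0.5 q [-0.83  0.79  1.62  0.47  1.1  -0.93] tcp [ 0.4941 -0.304   0.2117]
grasp lane [-2.000e-04 -2.074e-01  6.980e-02] tilt -30.05 side 0.01 yaw 0.02
tip lane [-0.0002 -0.1984  0.0542]
tip -.13 [1.494, 0.005, 0.839, 0.0, -0.001, 0.0]
tip -.06 [3.009, 0.006, 1.715, 0.0, -0.001, 0.0]
scene
 z 0.045 0.065 [(np.float64(-0.188), np.float64(-0.163), 72), (np.float64(-0.144), np.float64(-0.113), 124), (np.float64(-0.054), np.float64(-0.026), 133), (np.float64(0.031), np.float64(0.065), 143), (np.float64(0.136), np.float64(0.17), 142), (np.float64(0.201), np.float64(0.216), 144)]
 z 0.08 0.088 [(np.float64(-0.227), np.float64(-0.199), 51), (np.float64(-0.191), np.float64(-0.163), 43), (np.float64(-0.142), np.float64(-0.114), 56), (np.float64(-0.058), np.float64(-0.026), 62), (np.float64(0.031), np.float64(0.064), 60), (np.float64(0.138), np.float64(0.169), 58), (np.float64(0.2), np.float64(0.216), 99)]
 z 0.095 0.115 [(np.float64(-0.24), np.float64(-0.206), 175), (np.float64(-0.147), np.float64(-0.113), 144), (np.float64(-0.056), np.float64(-0.026), 150), (np.float64(0.021), np.float64(0.065), 291), (np.float64(0.132), np.float64(0.169), 162)]
 z 0.12 0.135 [(np.float64(-0.228), np.float64(-0.217), 33), (np.float64(-0.148), np.float64(-0.114), 117), (np.float64(-0.059), np.float64(-0.025), 123), (np.float64(0.037), np.float64(0.05), 55), (np.float64(0.133), np.float64(0.169), 130)]
648 res 0.0006 axis at floor x,y [-0.0003 -0.1374] lean x,y deg [-0.18 -0.13]
```

move_arm([
  [[0.1,0,0.06,0,0,0],[0.2,0,0.115,0,0,0],[0.3,0,0.17,0,0,0],[0.4,0,0.23,0,0,0],[0.5,0,0.285,0,0,0],[0.6,0,0.34,0,0,0],[0.7,0,0.4,0,0,0],[0.8,0,0.455,0,0,0],[0.9,0,0.51,0,0,0],[1.0,0,0.57,0,0,0],[1.1,0,0.625,0,0,0],[1.2,0,0.68,0,0,0]],
])

```text
time: 22.88
position: [0.5048, -0.2507, 0.2121]
tool_rot: [0.747, 0.613, 0.2, -0.163]
ft_force: [-1.7, -5.4, -2.1]
grip_width: 0.0006
grip_force: 2.6
```

move_arm([
  [[0.1,0,0.058,0,0,0],[0.2,0,0.115,0,0,0],[0.3,0,0.172,0,0,0],[0.4,0,0.23,0,0,0],[0.5,0,0.287,0,0,0],[0.6,0,0.345,0,0,0],[0.7,0,0.403,0,0,0],[0.8,0,0.46,0,0,0],[0.9,0,0.52,0,0,0],[1.0,0,0.577,0,0,0],[1.1,0,0.634,0,0,0],[1.2,0,0.69,0,0,0]],
])

```text
time: 24.38
position: [0.5156, -0.1966, 0.2122]
tool_rot: [0.747, 0.613, 0.2, -0.163]
ft_force: [-1.6, -5.4, -1.2]
grip_width: 0.0009
grip_force: 3.0
```

```bash
python3 st.py;python3 tip.py -.04 -.02; python3 chk.py scene;python3 tilt.py -.09 -.03
```

```text
t 24.375 F [-1.6 -5.4 -1.2] M [-1.38  0.44  0.04] grip 0.0009 3.0 q [-0.67  0.76  1.72  0.56  0.99 -0.87] tcp [ 0.5156 -0.1966  0.2122]
grasp lane [-0.0001 -0.0982  0.07  ] tilt -29.89 side 0.04 yaw 0.01
tip lane [-0.0001 -0.0893  0.0544]
tip -.04 [1.067, 0.005, 0.6, 0.001, 0.002, 0.001]
tip -.02 [1.5, 0.005, 0.849, 0.001, 0.002, 0.001]
scene
 z 0.045 0.065 [(np.float64(-0.081), np.float64(-0.055), 74), (np.float64(-0.042), np.float64(-0.011), 82), (np.float64(0.002), np.float64(0.036), 90), (np.float64(0.05), np.float64(0.084), 144), (np.float64(0.136), np.float64(0.17), 140), (np.float64(0.201), np.float64(0.216), 148)]
 z 0.08 0.088 [(np.float64(-0.115), np.float64(-0.089), 55), (np.float64(-0.082), np.float64(-0.054), 38), (np.float64(-0.038), np.float64(-0.011), 37), (np.float64(0.007), np.float64(0.035), 39), (np.float64(0.056), np.float64(0.084), 67), (np.float64(0.138), np.float64(0.17), 59), (np.float64(0.2), np.float64(0.216), 103)]
 z 0.095 0.115 [(np.float64(-0.13), np.float64(-0.098), 178), (np.float64(-0.046), np.float64(-0.012), 92), (np.float64(0.004), np.float64(0.084), 445), (np.float64(0.132), np.float64(0.17), 164)]
 z 0.12 0.135 [(np.float64(-0.117), np.float64(-0.11), 16), (np.float64(-0.04), np.float64(-0.01), 75), (np.float64(0.006), np.float64(0.038), 121), (np.float64(0.055), np.float64(0.069), 54), (np.float64(0.133), np.float64(0.17), 130)]
336 res 0.0033 axis at floor x,y [ 0.0058 -0.09  ] lean x,y deg [-3.09 24.71]
```

View pics/last_scene.png

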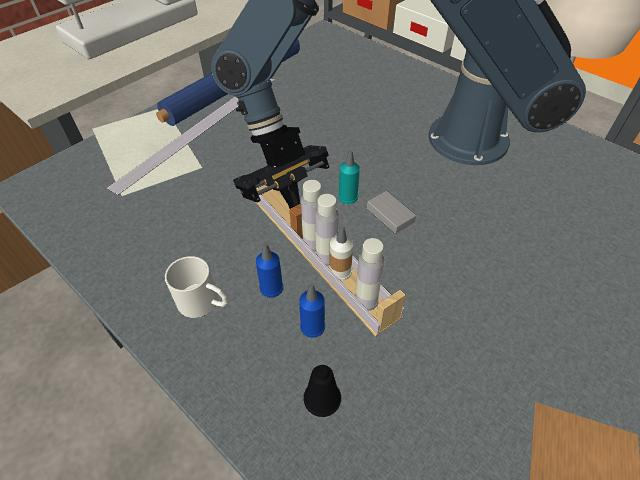

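The scene view shows three containers closed up and upright ahead of the stop at (296,218), with the left can still at (370,272). I keep pushing.

move_arm([
  [[0.1,0,0.057,0,0,0],[0.2,0,0.113,0,0,0],[0.3,0,0.17,0,0,0],[0.4,0,0.226,0,0,0],[0.5,0,0.283,0,0,0],[0.6,0,0.34,0,0,0],[0.7,0,0.396,0,0,0],[0.8,0,0.453,0,0,0],[0.9,0,0.51,0,0,0],[1.0,0,0.566,0,0,0],[1.1,0,0.62,0,0,0],[1.2,0,0.68,0,0,0]],
])

```text
time: 25.98
position: [0.5264, -0.1429, 0.2123]
tool_rot: [0.747, 0.613, 0.199, -0.163]
ft_force: [-1.6, -7.3, -3.9]
grip_width: 0.0007
grip_force: 3.7
```

```bash
python3 st.py;python3 tip.py -.025 -.02 -.01; python3 chk.py scene
```

```text
t 25.975 F [-1.6 -7.3 -3.9] M [-1.76  0.43  0.04] grip 0.0007 3.7 q [-0.58  0.75  1.76  0.61  0.94 -0.82] tcp [ 0.5264 -0.1429  0.2123]
grasp lane [-0.0001 -0.0436  0.0701] tilt -29.83 side 0.05 yaw 0.01
tip lane [-0.0001 -0.0347  0.0545]
tip -.025 [0.203, 0.006, 0.109, 0.001, 0.003, 0.001]
tip -.02 [0.312, 0.006, 0.171, 0.001, 0.003, 0.001]
tip -.01 [0.529, 0.006, 0.295, 0.001, 0.003, 0.001]
scene
 z 0.045 0.065 [(np.float64(-0.024), np.float64(-0.001), 78), (np.float64(0.016), np.float64(0.043), 83), (np.float64(0.054), np.float64(0.09), 94), (np.float64(0.103), np.float64(0.137), 99), (np.float64(0.148), np.float64(0.185), 138), (np.float64(0.201), np.float64(0.216), 147)]
 z 0.08 0.088 [(np.float64(-0.063), np.float64(-0.034), 61), (np.float64(-0.026), np.float64(0.001), 43), (np.float64(0.011), np.float64(0.042), 36), (np.float64(0.06), np.float64(0.09), 41), (np.float64(0.106), np.float64(0.137), 49), (np.float64(0.152), np.float64(0.185), 60), (np.float64(0.199), np.float64(0.216), 96)]
 z 0.095 0.115 [(np.float64(-0.072), np.float64(-0.042), 188), (np.float64(0.01), np.float64(0.043), 105), (np.float64(0.058), np.float64(0.137), 400), (np.float64(0.147), np.float64(0.185), 167)]
 z 0.12 0.135 [(np.float64(-0.06), np.float64(-0.049), 12), (np.float64(0.012), np.float64(0.043), 81), (np.float64(0.059), np.float64(0.091), 126), (np.float64(0.11), np.float64(0.123), 54), (np.float64(0.151), np.float64(0.185), 130)]
```

move_arm([
  [[0.06,0,0.034,0,0,0],[0.12,0,0.067,0,0,0],[0.17,0,0.095,0,0,0],[0.22,0,0.123,0,0,0],[0.24,0,0.134,0,0,0],[0.24,0,0.134,0,0,0]],
])

```text
time: 26.78
position: [0.5285, -0.132, 0.2124]
tool_rot: [0.747, 0.613, 0.199, -0.163]
ft_force: [-1.4, -7.3, -3.6]
grip_width: 0.0006
grip_force: 3.3
```

move_arm([
  [[0.02,0,0.012,0,0,0],[0.04,0,0.023,0,0,0],[0.04,0,0.023,0,0,0]],
])

```text
time: 27.15
position: [0.5289, -0.1303, 0.2124]
tool_rot: [0.747, 0.613, 0.199, -0.163]
ft_force: [-1.3, -5.9, -3.7]
grip_width: 0.0006
grip_force: 3.4
```

```bash
python3 st.py;python3 tip.py; python3 tilt.py .13 .199
```

```text
t 27.15 F [-1.3 -5.9 -3.7] M [-1.74  0.4   0.05] grip 0.0006 3.4 q [-0.56  0.75  1.76  0.62  0.93 -0.81] tcp [ 0.5289 -0.1303  0.2124]
grasp lane [-0.0002 -0.0307  0.0702] tilt -29.85 side 0.04 yaw 0.0
tip lane [-0.0001 -0.0217  0.0546]
1040 res 0.0044 axis at floor x,y [0.011  0.1612] lean x,y deg [-4.07  4.51]
```

move_arm([
  [[0.015,0,0.008,0,0,0],[0.03,0,0.016,0,0,0],[0.03,0,0.016,0,0,0]],
])

```text
time: 27.58
position: [0.5291, -0.129, 0.2124]
tool_rot: [0.747, 0.613, 0.199, -0.163]
ft_force: [-1.6, -7.6, -3.5]
grip_width: 0.0006
grip_force: 3.5
```

move_arm([
  [[0.015,0,0.008,0,0,0],[0.025,0,0.014,0,0,0],[0.025,0,0.014,0,0,0]],
])

```text
time: 27.95
position: [0.5293, -0.1284, 0.2125]
tool_rot: [0.747, 0.613, 0.199, -0.162]
ft_force: [-2.2, -9.7, -3.0]
grip_width: 0.0004
grip_force: 4.6
```

```bash
python3 st.py;python3 tip.py; python3 tilt.py .155 .199; python3 chk.py scene
```

```text
t 27.95 F [-2.2 -9.7 -3. ] M [-2.03  0.59  0.1 ] grip 0.0004 4.6 q [-0.55  0.75  1.76  0.62  0.92 -0.81] tcp [ 0.5293 -0.1284  0.2125]
grasp lane [-0.0001 -0.029   0.0701] tilt -29.76 side 0.06 yaw 0.02
tip lane [-0.     -0.0201  0.0545]
589 res 0.0004 axis at floor x,y [0.0011 0.1766] lean x,y deg [-0.21 -0.08]
scene
 z 0.045 0.065 [(np.float64(-0.011), np.float64(0.015), 84), (np.float64(0.03), np.float64(0.057), 89), (np.float64(0.073), np.float64(0.104), 94), (np.float64(0.12), np.float64(0.152), 101), (np.float64(0.163), np.float64(0.192), 74), (np.float64(0.2), np.float64(0.216), 153)]
 z 0.08 0.088 [(np.float64(-0.048), np.float64(-0.021), 54), (np.float64(-0.011), np.float64(0.014), 43), (np.float64(0.029), np.float64(0.057), 39), (np.float64(0.071), np.float64(0.104), 40), (np.float64(0.122), np.float64(0.15), 44), (np.float64(0.165), np.float64(0.216), 157)]
 z 0.095 0.115 [(np.float64(-0.056), np.float64(-0.029), 175), (np.float64(0.029), np.float64(0.057), 104), (np.float64(0.077), np.float64(0.151), 411), (np.float64(0.162), np.float64(0.199), 169)]
 z 0.12 0.135 [(np.float64(-0.048), np.float64(-0.035), 15), (np.float64(0.029), np.float64(0.058), 81), (np.float64(0.075), np.float64(0.106), 124), (np.float64(0.125), np.float64(0.139), 57), (np.float64(0.161), np.float64(0.199), 128)]
```

The left can's axis is at 0.1766, so its foot is at the board, and the force is starting to rise. I'll snug it with small steps.

move_arm([
  [[0.015,0,0.008,0,0,0],[0.025,0,0.014,0,0,0],[0.025,0,0.014,0,0,0]],
])

```text
time: 28.42
position: [0.5294, -0.1278, 0.2125]
tool_rot: [0.747, 0.613, 0.199, -0.162]
ft_force: [-3.7, -10.3, -2.7]
grip_width: 0.0003
grip_force: 5.9
```

move_arm([
  [[0.02,0,0.011,0,0,0],[0.035,0,0.02,0,0,0],[0.035,0,0.02,0,0,0]],
])

```text
time: 28.8
position: [0.5296, -0.1269, 0.2127]
tool_rot: [0.747, 0.614, 0.198, -0.161]
ft_force: [-6.1, -14.5, -1.4]
grip_width: 0.0006
grip_force: 7.8
```

move_arm([
  [[0.02,0,0.011,0,0,0],[0.04,0,0.022,0,0,0],[0.04,0,0.022,0,0,0]],
])

```text
time: 29.18
position: [0.5298, -0.1261, 0.2128]
tool_rot: [0.747, 0.614, 0.197, -0.16]
ft_force: [-9.7, -18.7, 1.5]
grip_width: 0.0008
grip_force: 10.1
```

```bash
python3 st.py;python3 tip.py; python3 tilt.py .155 .199;python3 tilt.py .018 .06; python3 chk.py scene
```

```text
t 29.175 F [ -9.7 -18.7   1.5] M [-3.16  1.43  0.44] grip 0.0008 10.1 q [-0.55  0.75  1.76  0.62  0.92 -0.81] tcp [ 0.5298 -0.1261  0.2128]
grasp lane [ 0.0001 -0.0275  0.07  ] tilt -29.43 side 0.11 yaw 0.11
tip lane [ 0.0002 -0.0186  0.0543]
579 res 0.0004 axis at floor x,y [0.0011 0.1773] lean x,y deg [-0.26 -0.39]
447 res 0.0005 axis at floor x,y [-0.0001  0.0368] lean x,y deg [-0.3   0.03]
scene
 z 0.045 0.065 [(np.float64(-0.01), np.float64(0.014), 83), (np.float64(0.029), np.float64(0.058), 88), (np.float64(0.073), np.float64(0.105), 94), (np.float64(0.119), np.float64(0.152), 103), (np.float64(0.162), np.float64(0.193), 75), (np.float64(0.201), np.float64(0.216), 143)]
 z 0.08 0.088 [(np.float64(-0.049), np.float64(-0.02), 55), (np.float64(-0.012), np.float64(0.015), 48), (np.float64(0.03), np.float64(0.059), 42), (np.float64(0.068), np.float64(0.105), 43), (np.float64(0.122), np.float64(0.151), 44), (np.float64(0.164), np.float64(0.216), 147)]
 z 0.095 0.115 [(np.float64(-0.056), np.float64(-0.026), 185), (np.float64(0.028), np.float64(0.058), 107), (np.float64(0.074), np.float64(0.15), 409), (np.float64(0.162), np.float64(0.199), 160)]
 z 0.12 0.135 [(np.float64(-0.045), np.float64(-0.039), 9), (np.float64(0.029), np.float64(0.057), 86), (np.float64(0.073), np.float64(0.107), 123), (np.float64(0.124), np.float64(0.139), 57), (np.float64(0.163), np.float64(0.2), 127)]
```

The three-gap span measures 140.5 mm against 141 mm for touching feet. All stand upright and the force is rising, so the row is snug. I'll back off along the lane, then go up.

move_arm([
  [[-0.1,0,-0.06,0,0,0],[-0.3,0,-0.17,0,0,0],[-0.8,0,-0.46,0,0,0],[-1.5,0,-0.86,0,0,0],[-1.5,0,-0.86,0,0,0],[-1.1,0,-1.6,0,0,0],[-0.5,0,-2.6,0,0,0],[0,0,-3.46,0,0,0],[0,0,-3.46,0,0,0],[0,0,-3.46,0,0,0]],
])

```text
time: 30.58
position: [0.5163, -0.1893, 0.3324]
tool_rot: [0.747, 0.613, 0.2, -0.165]
ft_force: [-0.3, -0.3, 0.3]
grip_width: 0.0007
grip_force: 0.0
```

```bash
python3 st.py; python3 tilt.py .155 .199;python3 tilt.py .018 .06;python3 tilt.py .062 .108; python3 chk.py scene top
```

```text
t 30.575 F [-0.3 -0.3  0.3] M [-0.41  0.08 -0.05] grip 0.0007 0.0 q [-0.66  0.56  1.67  0.5   1.2  -0.72] tcp [ 0.5163 -0.1893  0.3324]
grasp lane [-0.0013 -0.0905  0.1905] tilt -30.08 side -0.11 yaw 0.08
585 res 0.0004 axis at floor x,y [0.0011 0.1766] lean x,y deg [-0.25 -0.05]
449 res 0.0005 axis at floor x,y [-0.0004  0.0361] lean x,y deg [-0.17 -0.04]
593 res 0.0004 axis at floor x,y [-0.0007  0.083 ] lean x,y deg [-0.07 -0.02]
scene
 z 0.045 0.065 [(np.float64(-0.011), np.float64(0.014), 80), (np.float64(0.03), np.float64(0.057), 89), (np.float64(0.074), np.float64(0.104), 98), (np.float64(0.119), np.float64(0.151), 102), (np.float64(0.164), np.float64(0.193), 77), (np.float64(0.201), np.float64(0.216), 137)]
 z 0.08 0.088 [(np.float64(-0.013), np.float64(0.014), 51), (np.float64(0.03), np.float64(0.058), 40), (np.float64(0.072), np.float64(0.105), 44), (np.float64(0.121), np.float64(0.151), 49), (np.float64(0.163), np.float64(0.216), 154)]
 z 0.095 0.115 [(np.float64(0.029), np.float64(0.057), 104), (np.float64(0.075), np.float64(0.151), 406), (np.float64(0.163), np.float64(0.
[... 264 characters left out ...]
, (np.float64(0.063), np.float64(0.08), 18), (np.float64(0.112), np.float64(0.128), 18), (np.float64(0.158), np.float64(0.176), 33), (np.float64(0.2), np.float64(0.21), 17)]
 z 0.08 0.088 [(np.float64(-0.012), np.float64(0.018), 361), (np.float64(0.063), np.float64(0.075), 9), (np.float64(0.111), np.float64(0.13), 10), (np.float64(0.155), np.float64(0.167), 26), (np.float64(0.2), np.float64(0.216), 74)]
 z 0.095 0.115 [(np.float64(0.015), np.float64(0.042), 15), (np.float64(0.061), np.float64(0.084), 29), (np.float64(0.11), np.float64(0.176), 618)]
 z 0.12 0.135 [(np.float64(0.062), np.float64(0.074), 21), (np.float64(0.122), np.float64(0.135), 49), (np.float64(0.155), np.float64(0.18), 66)]
```

View pics/last_scene.png

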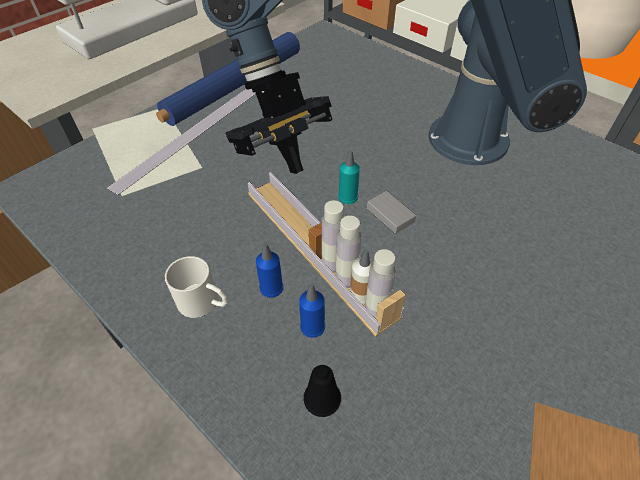

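The scene view shows the four containers upright in a closed row, at (333,232), (348,250), (362,275) and (381,282), between the stop at (316,238) and the end board at (390,310). The arm is clear of everything and the bystanders haven't moved.

```bash
python3 -c "
from rig import *
print(hand_in())"
```

```text
the job is handed in; nothing more can be done
None
```

Both toppled cans were stood upright with the end stop left in place, then the stop was pushed in until all four containers stood upright in a snug row against the end board; the job was handed in at about 31 s of robot time.

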